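Clip a sample tube on the orbital shaker and start it

TASK

Load the sample tube that lies on the bench onto the orbital shaker: lay it along the empty large spring clip and press it down gently until it snaps home in both pairs of jaws, then stop pushing and let go. Only then switch the shaker on by pressing down the raised near half of its rocker switch; leave the small tube in its clip and the other things on the bench as they are.

Things in the scene. Friction and masses are not known exactly. Their poses are not given: they have to be found in the camera images.
- sample_tube: Large frosted sample tube, white screw cap, 118 mm long, 45 g, lying level on the bench, axis 16 mm up. Own x axis runs along it towards the cap. Origin on the axis at mid-barrel: plain barrel, 27 mm diameter, 45 mm either way; beyond it a foot skirt at -x (32 mm diameter, 13 mm long) and the cap at +x (32 mm across its six flats, 15 mm long). Grip the barrel's middle.
- tube_clip: Large empty spring clip on the shaker's deck: steel bar 88 x 20 x 5 mm along its own x, with two stations 30 mm either side of the middle (each 11 mm long), 49 mm free between them for fingers. Each is a pair of sprung steel jaws opening sideways (y) over a rubber pad. Origin: centre of the bar's underside; z up. Bar top 29 mm under a seated tube's axis.
- tube_clip_seat (a point): 34 mm above the large clip's underside: where the sample tube's origin lies when home (tube along the clip's x, cap at either end). Jaw lips stand 8 mm higher, 22 mm apart: a tube laid on them has its axis 12 to 17 mm above this point. Pressing meets rising resistance, 10 to 15 N in all at about 9 mm above it; then the tube snaps down onto the pads.
- tube_clip_pads: The two soft rubber pads under the jaws of the large clip, on which the tube comes to rest; 7 mm wide, their tops 13.5 mm under tube_clip_seat. They give up to 3 mm (about 8 N a mm), then are hard. Same origin and axes as tube_clip.
- shaker: Orbital shaker, off, on the bench: white housing 205 x 226 mm, level perforated aluminium deck 200 x 230 mm, its top 84 mm above the bench, and a low control nose in front (own -x, to 170 mm from the origin) with display, dial and switch. Origin on the bench under the deck's middle. Three clips stand side by side on the deck, 68 mm apart in y, in any order, all along the shaker's x axis.
- power_switch (a joint): Rocker switch on the right (own -y) side of the shaker's nose, its paddle 36 x 21 mm. 0 = off, the half near the robot stands raised; 0.32 rad = on, near half pressed fully down (its edge moves about 5 mm, 2 to 4 N). It stays where it is left.
- switch_near_half (a point): Middle of the upper face of the raised near half of the rocker switch, 13 mm in front of its pivot; it moves down with the paddle. Press straight down here with closed fingers.
- small_tube: Small frosted tube (barrel 17 mm in diameter, 121 mm long, white cap) already held in one of the two small clips; stays there. Origin on its axis, midway along the barrel; x towards the cap.
- small_clip_a: Small spring clip (jaws for 17 mm tubes) that holds the small tube. Origin at the centre of its underside, x along the clip.
- small_clip_a_seat (a point): Where the origin of the small tube lies in its clip, 28 mm above the clip's underside.
- small_clip_b: A second small clip, empty, too small for the sample tube. Origin at the centre of its underside, x along the clip.
- flask: Conical flask, 63 mm wide, 112 mm high; bystander, loose. Origin at the centre of its underside.
- bottle: Clear stoppered reagent bottle, 54 mm wide, 104 mm high; bystander, loose. Origin at the centre of its underside.
- cup: Small grey sample cup, 38 mm wide, 37 mm high; bystander, loose. Origin at the centre of its underside.
Mind the look-alikes: they are no part of the job. What is shaped like the sample_tube but orange is not meant.

How it is judged:
By the outcome, as a careful person would: the job done as asked, in the order asked, and still so for the second after the job is handed in, with the robot touching nothing.
It also fails if it takes over 45 s, if anything falls off the work surface, if the arm or the gripper's body presses on something with over 40 N, if the wrist force passes 120 N, or if a joint passes its speed limit or range.

ROBOT

A 6-joint arm with a two-finger parallel gripper is mounted at the origin on a cart in front of the work surface, level with it; the furniture and walls round the work are solid. World frame = base frame: x ahead of the robot, y to its left, z up, the work surface at z = 0. Lengths are in mm, angles in rad, forces in N, time in s.
With the tool pointing down it reaches from about 275 to 750 mm from the base axis. Payload 10.2 kg.
Tool frame: the origin (TCP) lies at the very end of the fingers, on their centre line; the grasp point (between the pads) lies 19 mm behind it (arm.tcp_to_grasp is the distance from the TCP to the grasp point, in mm); z points along the fingers, y is the line along which they close (so a half turn about z gives the same grasp; the last joint's range is limited). The gripper opens to 88 mm and grips with 3 to 60 N. Pads are 18 mm wide; open, the fingers measure 123 mm over their backs; the gripper's body (75 mm by 187 mm) begins 45 mm behind the grasp point.
Start: joints at [0.925, 0.313, 1.498, -0, 1.331, -0.223], TCP at [215.429, 478.771, 238.72] pointing down, gripper open.
Joint ranges: [-2.94, 2.94], [-0.97, 2.17], [0.19, 2.56], [-1.23, 4.37], [0.02, 3.11], [-2.88, 2.88]. Speed limits (rad/s): [2.39, 2.39, 3.01, 3.14, 3.14, 3.14].

INTERFACE

Orientations are given as [roll, pitch, yaw] about the fixed x, y, z axes, in that order (R = Rz(yaw) Ry(pitch) Rx(roll)).
In Python, from station import arm gives the robot as it stands.
- The arm moves only by the tool carry_out, never from a script. Its argument "rows" is a list of rows, each an object of numbers: "jaw": the finger opening in m, from 0 to 0.0881; "dx", "dy", "dz": the shift along the tool's x, y, z in m; "wx", "wy", "wz": the turn, a rotation vector about the tool's x, y, z in degrees. A call has 1 to 8 rows; each row shifts and turns the commanded pose from where the row before left it, along the tool's axes as they then stand; what a row does not reach is not made up. A row lasts 1/12 s, in which the tool goes at most 41.7 mm and 7.16 degrees, less where a joint would pass 70% of its speed; a pose out of reach is approached as far as the arm can. A call with a gripper value outside its range is refused whole. The fingers move at their own pace and stop on an object; "grip_force" is the grip in N (left out, the last holds). Time passes only in rows, so rows that do not move let the fingers close. It gives the time, the measured TCP pose, the force, the opening and the grip force at its end, in the units of the state.
- arm.read_state(): the state, without advancing time (a new reading comes with each control period).
- arm.snapshot(name): name is "scene" or "top" or "wrist"; returns the picture (400x640x3 uint8, red, green, blue); there is no depth.
- arm.camera_info(name): a dict with "vfov" (degrees; the focal length in pixels is half the picture's height over the tangent of half this angle, whatever the lens; pixels are square), "cx", "cy" (the principal point, pixels), "R" (3x3) and "t" (3): a world point X has camera coordinates R X + t. Camera axes: x right, y down, z forward; pixel columns grow to the right and rows downward; lengths in mm; the calibration is good to about 2 mm. A picture is of the moment at which its call begins: read the wrist's pose just before it. camera_info takes no time and is no camera call; for the wrist camera it gives the pose at the moment of the call.
- arm.finish_job(): hands the job in; it is judged then, once.
Trained networks look in the newest picture that a camera, given by its name, has taken for a name from the list of things; names that differ only in an ending like _2 or _b are one class to them, and where a whole thing is asked for, a point or a joint stands for the part that bears it (a point fixed in the world has none). Each returns a list of dicts, best first, with "p" (0 to 1); they miss things now and then, are a little off and sometimes report something else, mostly with a low value. They report only what shows in the picture. A call takes as long as a camera call. They do not tell look-alikes from the thing itself.
- arm.search_frame(target, camera): "rect" ([left, top, right, bottom] in pixels, round what is visible of it).
- arm.pinpoint(target, camera): "uv" ([column, row] in pixels: a listed point, or the origin of a listed thing).
The state is a dict: "clock": time; "joint_pos": joint angles; "joint_vel": joint speeds; "tau": joint torques, N m; "eef_pos": TCP position; "tcp_rot": TCP orientation; "force": force on the tool from outside, world axes, zero at the start; "wrist_torque": the same for the moment, N m; "finger_gap": finger opening in mm; "finger_force": force on a finger pad.
Only numpy, scipy, OpenCV 4.12 (cv2) and the standard library are available. Lean on these libraries where they do the work, as an engineer would, in place of code of your own. Each camera call takes 0.05 s, during which the arm holds its last target. There are 200 camera calls.

## Working session

There is one attempt and no reset: what is moved stays moved. The work goes in short steps, Python scripts to look and compute and a tool call to move; the robot and the scene stay as the last step left them, time stands still between calls to the robot, and variables do not carry over. Pictures are saved under pics/ and viewed, at most 10 in all, crops included, and the job is handed in when it is done.

Besides the shell and the picture viewer there is one more tool, called by a JSON object that holds its "op" and its "data". carry_out: Moves the arm, as the interface text tells. Its arguments: {"type":"object","properties":{"rows":{"type":"array","items":{"type":"object","properties":{"jaw":{"type":"number"},"dx":{"type":"number"},"dy":{"type":"number"},"dz":{"type":"number"},"wx":{"type":"number"},"wy":{"type":"number"},"wz":{"type":"number"}}}},"grip_force":{"type":"number"}},"required":["rows"]}

```bash
mkdir -p pics
cat > h.py <<'E'
import numpy as np, cv2
from station import arm
def ray(cam,uv,ci=None):
    c=ci or arm.camera_info(cam); f=200/np.tan(np.radians(c["vfov"])/2)
    R=np.array(c["R"]);t=np.array(c["t"])
    d=R.T@np.array([(uv[0]-c["cx"])/f,(uv[1]-c["cy"])/f,1]); return -R.T@t,d
def at(cam,uv,z,ci=None):
    o,d=ray(cam,uv,ci); return o+d*(z-o[2])/d[2]
def proj(cam,X,ci=None):
    c=ci or arm.camera_info(cam); f=200/np.tan(np.radians(c["vfov"])/2)
    p=np.array(c["R"])@np.array(X,float)+np.array(c["t"]); return p[:2]/p[2]*f+[c["cx"],c["cy"]]
def save(cam,n):
    im=arm.snapshot(cam); cv2.imwrite(f"pics/{n}.png",im[:,:,::-1]); return im
E
python3 - <<'E'
from h import *
np.set_printoptions(precision=1,suppress=True)
a=save("scene","s0");b=save("top","t0")
cv2.imwrite("pics/both.png",np.vstack([a,b])[:,:,::-1][::1].copy() if 0 else cv2.resize(np.vstack([a,b])[:,:,::-1],None,fx=.75,fy=.75))
Z=dict(sample_tube=16,tube_clip=84,tube_clip_seat=118,shaker=0,switch_near_half=60,power_switch=60,small_tube=112,small_clip_a=84,small_clip_b=84,flask=0,bottle=0,cup=0)
for c in("top","scene"):
  ci=arm.camera_info(c);print(c,ci["vfov"],np.array(ci["t"])@-np.array(ci["R"]))
  for n,z in Z.items():
    for d in arm.pinpoint(n,c)[:3]: print(n,round(d["p"],2),np.array(d["uv"]),at(c,d["uv"],z,ci))
print(arm.read_state())
E
```

```text
top 50.1764310891765 [559.8 242.6 932. ]
sample_tube 0.98 [418. 255.] [490.   25.1  16. ]
sample_tube 0.91 [203.8 220.7] [560.4 483.1  16. ]
tube_clip 0.88 [337.3 230.8] [541.9 200.7  84. ]
tube_clip_seat 0.88 [335.  232.5] [539.4 206.8 118. ]
shaker 0.89 [301.6 227.6] [546.6 274.3   0. ]
switch_near_half 0.52 [337.2 299.6] [403.1 199.3  60. ]Traceback (most recent call last):
  File "<stdin>", line 9, in <module>
ValueError: it knows: bottle, cup, flask, sample_tube, shaker, small_clip, small_clip_a_seat, small_tube, switch_near_half, tube_clip, tube_clip_pads, tube_clip_seat
```

View pics/both.png

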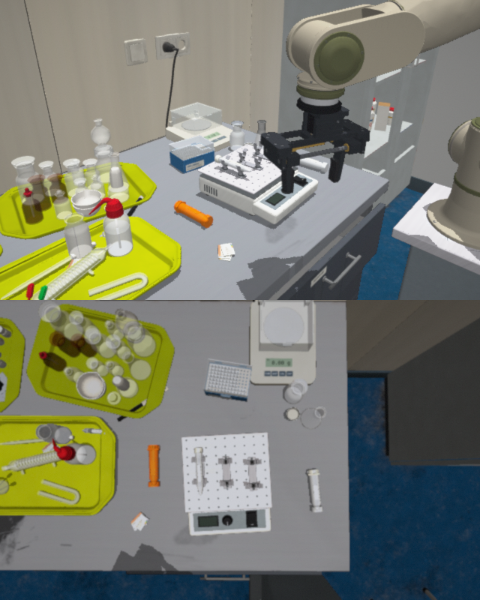

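The scene and top pictures show the white sample tube at top-view px (418,255) and the orange look-alike at (204,220). The shaker has its three clips at columns 264 (holding the small tube), 301 and 337, and the switch is near (336,299). Next I'll zoom in on the tube and clips.

Run:
```python
from h import *
np.set_printoptions(precision=1,suppress=True)
b=cv2.imread("pics/t0.png")
cv2.imwrite("pics/z.png",cv2.resize(b[170:320,235:440],None,fx=3.9,fy=3.9,interpolation=cv2.INTER_CUBIC))
for c in("top","scene"):
  arm.snapshot(c);ci=arm.camera_info(c)
  for n,z in dict(sample_tube=16,tube_clip=84,tube_clip_seat=118,tube_clip_pads=84,shaker=0,switch_near_half=60,small_tube=112,small_clip=84,small_clip_a_seat=112,flask=0,bottle=0,cup=0).items():
    for d in arm.pinpoint(n,c)[:3]: print(c,n,round(d["p"],2),np.array(d["uv"]),at(c,d["uv"],z,ci))
```

```text
top sample_tube 0.66 [419.2 254.2] [491.8  22.5  16. ]
top sample_tube 0.65 [303.9 227.3] [547.5 268.8  16. ]
top sample_tube 0.58 [201.  220.5] [560.7 489.1  16. ]
top tube_clip 0.97 [336.7 233. ] [537.6 201.9  84. ]
top tube_clip 0.68 [299.8 228.6] [545.8 275.   84. ]
top tube_clip_seat 0.86 [336.9 231.1] [542.1 203.2 118. ]
top shaker 0.84 [304.2 228.4] [544.9 268.6   0. ]
top shaker 0.54 [420.2 255.4] [488.   16.5   0. ]
top switch_near_half 0.61 [304.7 229. ] [544.7 265.9  60. ]
top switch_near_half 0.53 [339.2 296.5] [409.3 195.3  60. ]
top small_tube 0.95 [263.4 232.3] [538.8 343.5 112. ]
top small_clip 0.69 [299.5 224.5] [553.9 275.6  84. ]
top small_clip 0.49 [266.6 227.6] [547.4 340.7  84. ]
top small_clip_a_seat 0.53 [267.7 224.4] [554.  335.4 112. ]
top flask 0.63 [415.6 160.2] [695.9  24.9   0. ]
top flask 0.18 [267.1 226.7] [548.1 349.4   0. ]
top bottle 0.74 [390.5 125.1] [773.6  79.8   0. ]
top cup 0.53 [389.2 152.6] [712.3  82.9   0. ]
scene sample_tube 0.95 [411.9 215.7] [498.7  20.1  16. ]
scene sample_tube 0.67 [257.9 284.5] [557.2 480.5  16. ]
scene tube_clip 0.6
[... 240 characters left out ...]
 252.9] [543.1 268.6   0. ]
scene switch_near_half 0.57 [404.6 238.5] [405.9 196.7  60. ]
scene small_tube 0.66 [310.1 219.3] [545.9 341.8 112. ]
scene small_clip 0.92 [334.4 219.7] [542.8 268.1  84. ]
scene small_clip 0.76 [312.7 231.1] [542.4 337.8  84. ]
scene small_clip_a_seat 0.64 [313.3 216.7] [549.1 328.7 112. ]
scene small_clip_a_seat 0.32 [328.8 206.2] [558.4 269.4 112. ]
scene small_clip_a_seat 0.28 [312.2 221.6] [535.8 346.3 112. ]
scene flask 0.52 [347.  199.2] [701.1  29.9   0. ]
scene flask 0.3 [333.2 219.3] [650.7 145.6   0. ]
scene bottle 0.66 [314.7 218.9] [686.6 175.8   0. ]
scene bottle 0.63 [318.6 199.1] [758.5  82.4   0. ]
scene cup 0.41 [328.9 206.4] [707.8  97.3   0. ]
```

View pics/z.png

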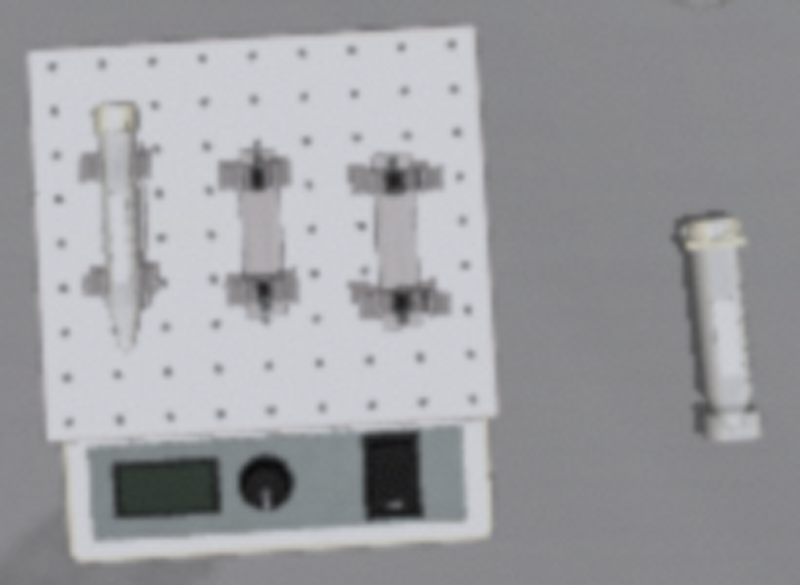

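The zoom shows the tube axis running from (712,228) to (729,425) in the crop. The large clip is on the right of the deck at (395,240), with the switch at (393,475).

Run:
```python
from h import *
np.set_printoptions(precision=3,suppress=True)
def w(u,v,z): return at("top",(235+u/3.9,170+v/3.9),z)
a,b=w(712,228,20),w(729,425,20);print("tube",a,b,np.arctan2(*(a-b)[1::-1]))
a,b=w(395,178,110),w(401,303,110);print("clip",a,b,np.arctan2(*(a-b)[1::-1]))
for p in[((30,50),(47,440)),((473,27),(495,413))]:
  a,b=w(*p[0],84),w(*p[1],84);print("edge",a,b,np.arctan2(*(a-b)[1::-1]))
print("switch",w(393,475,55),w(393,498,60))
s=arm.read_state();print(s["eef_pos"],s["tcp_rot"],s["clock"],s["finger_gap"],s["force"])
c=arm.camera_info("wrist");print(c)
```

```text
tube [546.54   26.515  20.   ] [439.97   18.116  20.   ] 0.07864918235942775
clip [571.522 204.048 110.   ] [510.233 200.898 110.   ] 0.05134937235016577
edge [636.082 389.439  84.   ] [438.995 377.699  84.   ] 0.05949803001604669
edge [649.284 163.19   84.   ] [453.726 151.971  84.   ] 0.05730700857873274
switch [417.816 201.993  55.   ] [406.863 202.185  60.   ]
[215.445 478.758 238.722] [-3.142  0.     2.719] 1.65 88.08408017321243 [-0.382 -0.226 -0.283]
{'vfov': 71.32025705210398, 'cx': 318.3285510422444, 'cy': 199.42583007571804, 'R': array([[ 0.41 ,  0.912, -0.   ],
       [ 0.873, -0.393,  0.288],
       [ 0.262, -0.118, -0.958]]), 't': array([-524.521,  -39.018,  389.741])}
```

{"op": "carry_out", "data": {"rows": [{"dx": -0.028, "dy": -0.019}, {"dx": -0.028, "dy": -0.019}, {"dx": -0.028, "dy": -0.019}, {"dx": -0.028, "dy": -0.019}, {"dx": -0.028, "dy": -0.019}, {"dx": -0.028, "dy": -0.019}, {"dx": -0.028, "dy": -0.019}, {"dx": -0.028, "dy": -0.019}]}}

```text
invalid input at $.rows[0]: expected keys jaw, dx, dy, dz, wx, wy, wz
```

{"op": "carry_out", "data": {"rows": [{"dx": -0.027, "dy": -0.019}, {"dx": -0.027, "dy": -0.019}, {"dx": -0.027, "dy": -0.019}, {"dx": -0.027, "dy": -0.019}, {"dx": -0.027, "dy": -0.019}, {"dx": -0.027, "dy": -0.019}, {"dx": -0.027, "dy": -0.019}, {"dx": -0.024, "dy": -0.019}]}}

```text
invalid input at $.rows[0]: expected keys jaw, dx, dy, dz, wx, wy, wz
```

{"op": "carry_out", "data": {"rows": [{"dz": 0.02, "wz": -7}, {"dz": 0.02, "wz": -7}, {"dz": 0.02, "wz": -7}, {"dz": 0.02, "wz": -7}, {"wz": -0.7}, {}]}}

```text
invalid input at $.rows[0]: expected keys jaw, dx, dy, dz, wx, wy, wz
```

```bash
cat >> h.py <<'E'
from scipy.spatial.transform import Rotation as Ro
def delta(pos,yaw):
    s=arm.read_state();R=Ro.from_euler("xyz",s["tcp_rot"])
    T=Ro.from_euler("xyz",[np.pi,0,yaw])
    print("tool shift mm",R.inv().apply(np.array(pos)-s["eef_pos"]).round(1),"turn deg",np.degrees((R.inv()*T).as_rotvec()).round(2))
E
python3 - <<'E'
from h import *
np.set_printoptions(precision=3,suppress=True)
s=arm.read_state();print(s["eef_pos"],s["tcp_rot"],s["clock"],s["joint_pos"])
save("wrist","w1");ci=arm.camera_info("wrist")
for d in arm.pinpoint("sample_tube","wrist"):print(d,at("wrist",d["uv"],16,ci))
E
```

```text
[215.445 478.758 238.722] [-3.142  0.     2.719] 1.65 [ 0.925  0.313  1.498 -0.     1.331 -0.223]
{'uv': [404.8, 357.5], 'p': 0.75} [557.449 482.1    16.   ]
```

View pics/w1.png

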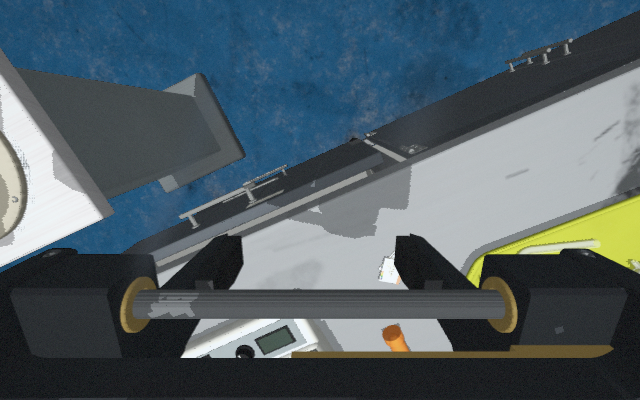

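The moves were refused because every key is needed, so the arm is still at its start. The wrist picture shows the bench edge with the orange tube at (395,338), between the fingertips at (230,250) and (405,250). I'll resend with full rows.

{"op": "carry_out", "data": {"rows": [{"jaw": 0.088, "dx": -0.028, "dy": -0.019, "dz": 0, "wx": 0, "wy": 0, "wz": 0}, {"jaw": 0.088, "dx": -0.028, "dy": -0.019, "dz": 0, "wx": 0, "wy": 0, "wz": 0}, {"jaw": 0.088, "dx": -0.028, "dy": -0.019, "dz": 0, "wx": 0, "wy": 0, "wz": 0}, {"jaw": 0.088, "dx": -0.028, "dy": -0.019, "dz": 0, "wx": 0, "wy": 0, "wz": 0}, {"jaw": 0.088, "dx": -0.028, "dy": -0.019, "dz": 0, "wx": 0, "wy": 0, "wz": 0}, {"jaw": 0.088, "dx": -0.028, "dy": -0.019, "dz": 0, "wx": 0, "wy": 0, "wz": 0}, {"jaw": 0.088, "dx": -0.028, "dy": -0.019, "dz": 0, "wx": 0, "wy": 0, "wz": 0}, {"jaw": 0.088, "dx": -0.028, "dy": -0.019, "dz": 0, "wx": 0, "wy": 0, "wz": 0}]}}

```text
clock: 2.42
eef_pos: [357.9, 246.8, 238.9]
tcp_rot: [3.141, 0.0, 2.719]
force: [0.6, 0.0, -0.1]
finger_gap: 87.9
finger_force: 0.0
```

{"op": "carry_out", "data": {"rows": [{"jaw": 0.088, "dx": -0.027, "dy": -0.019, "dz": 0, "wx": 0, "wy": 0, "wz": 0}, {"jaw": 0.088, "dx": -0.027, "dy": -0.019, "dz": 0, "wx": 0, "wy": 0, "wz": 0}, {"jaw": 0.088, "dx": -0.027, "dy": -0.019, "dz": 0, "wx": 0, "wy": 0, "wz": 0}, {"jaw": 0.088, "dx": -0.027, "dy": -0.019, "dz": 0, "wx": 0, "wy": 0, "wz": 0}, {"jaw": 0.088, "dx": -0.027, "dy": -0.019, "dz": 0, "wx": 0, "wy": 0, "wz": 0}, {"jaw": 0.088, "dx": -0.027, "dy": -0.019, "dz": 0, "wx": 0, "wy": 0, "wz": 0}, {"jaw": 0.088, "dx": -0.027, "dy": -0.019, "dz": 0, "wx": 0, "wy": 0, "wz": 0}, {"jaw": 0.088, "dx": -0.024, "dy": -0.019, "dz": 0, "wx": 0, "wy": 0, "wz": 0}]}}

```text
clock: 3.08
eef_pos: [490.0, 20.5, 238.8]
tcp_rot: [3.141, 0.0, 2.718]
force: [1.1, 0.1, -0.1]
finger_gap: 87.7
finger_force: 0.0
```

{"op": "carry_out", "data": {"rows": [{"jaw": 0.088, "dx": 0, "dy": 0, "dz": 0.02, "wx": 0, "wy": 0, "wz": -7}, {"jaw": 0.088, "dx": 0, "dy": 0, "dz": 0.02, "wx": 0, "wy": 0, "wz": -7}, {"jaw": 0.088, "dx": 0, "dy": 0, "dz": 0.02, "wx": 0, "wy": 0, "wz": -7}, {"jaw": 0.088, "dx": 0, "dy": 0, "dz": 0.02, "wx": 0, "wy": 0, "wz": -7}, {"jaw": 0.088, "dx": 0, "dy": 0, "dz": 0, "wx": 0, "wy": 0, "wz": -0.7}, {"jaw": 0.088, "dx": 0, "dy": 0, "dz": 0, "wx": 0, "wy": 0, "wz": 0}]}}

```text
clock: 3.58
eef_pos: [489.1, 22.2, 158.7]
tcp_rot: [3.141, -0.001, -3.066]
force: [0.4, -0.5, 0.7]
finger_gap: 87.9
finger_force: 0.0
```

Run:
```python
from h import *
np.set_printoptions(precision=3,suppress=True)
s=arm.read_state();print(s["eef_pos"],s["tcp_rot"],s["clock"],s["joint_pos"])
save("wrist","w2");ci=arm.camera_info("wrist")
for d in arm.pinpoint("sample_tube","wrist"):print(d,at("wrist",d["uv"],16,ci))
delta([491,23,120],np.pi+.079)
```

```text
[489.06   22.245 158.708] [ 3.141 -0.001 -3.066] 3.5833 [-0.194  0.318  1.714  0.     1.111 -1.841]
{'uv': [316.9, 190.7], 'p': 0.57} [492.061  20.616  16.   ]
tool shift mm [-1.1  0.8 40. ] turn deg [-0.03  0.11 -0.23]
```

View pics/w2.png

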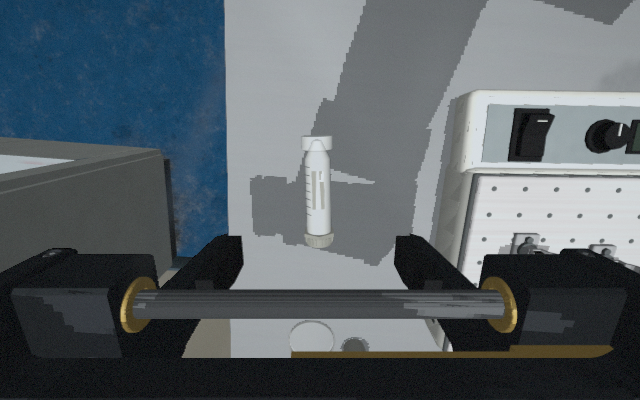

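The wrist picture shows the white tube with its foot at (317,143) and its cap at (318,240), centred between the fingers and aligned with them. I'm descending to grip it.

{"op": "carry_out", "data": {"rows": [{"jaw": 0.088, "dx": -0.002, "dy": -0.001, "dz": 0.035, "wx": 0, "wy": 0, "wz": 0}, {"jaw": 0.088, "dx": 0, "dy": 0, "dz": 0.035, "wx": 0, "wy": 0, "wz": 0}, {"jaw": 0.088, "dx": 0, "dy": 0, "dz": 0.035, "wx": 0, "wy": 0, "wz": 0}, {"jaw": 0.088, "dx": 0, "dy": 0, "dz": 0.025, "wx": 0, "wy": 0, "wz": 0}, {"jaw": 0.088, "dx": 0, "dy": 0, "dz": 0.015, "wx": 0, "wy": 0, "wz": 0}, {"jaw": 0.088, "dx": 0, "dy": 0, "dz": 0.0065, "wx": 0, "wy": 0, "wz": 0}, {"jaw": 0.05, "dx": 0, "dy": 0, "dz": 0, "wx": 0, "wy": 0, "wz": 0}, {"jaw": 0.035, "dx": 0, "dy": 0, "dz": 0, "wx": 0, "wy": 0, "wz": 0}]}}

```text
clock: 4.35
eef_pos: [492.2, 21.3, 8.4]
tcp_rot: [-3.141, 0.002, -3.064]
force: [-0.7, -1.1, -1.0]
finger_gap: 76.6
finger_force: 0.0
```

{"op": "carry_out", "data": {"rows": [{"jaw": 0.02, "dx": 0, "dy": 0, "dz": 0, "wx": 0, "wy": 0, "wz": 0}, {"jaw": 0.015, "dx": 0, "dy": 0, "dz": 0, "wx": 0, "wy": 0, "wz": 0}, {"jaw": 0.015, "dx": 0, "dy": 0, "dz": 0, "wx": 0, "wy": 0, "wz": 0}, {"jaw": 0.015, "dx": 0, "dy": 0, "dz": 0, "wx": 0, "wy": 0, "wz": 0}, {"jaw": 0.015, "dx": 0, "dy": 0, "dz": 0, "wx": 0, "wy": 0, "wz": 0}, {"jaw": 0.015, "dx": 0, "dy": 0, "dz": 0, "wx": 0, "wy": 0, "wz": 0}], "grip_force": 40}}

```text
clock: 4.85
eef_pos: [491.3, 21.4, 7.4]
tcp_rot: [-3.142, 0.0, -3.063]
force: [-0.5, 0.2, 0.0]
finger_gap: 36.8
finger_force: 0.0
```

{"op": "carry_out", "data": {"rows": [{"jaw": 0.036, "dx": 0, "dy": 0, "dz": 0.0045, "wx": 0, "wy": 0, "wz": 0}, {"jaw": 0.03, "dx": 0, "dy": 0, "dz": 0, "wx": 0, "wy": 0, "wz": 0}, {"jaw": 0.015, "dx": 0, "dy": 0, "dz": 0, "wx": 0, "wy": 0, "wz": 0}, {"jaw": 0.015, "dx": 0, "dy": 0, "dz": 0, "wx": 0, "wy": 0, "wz": 0}, {"jaw": 0.015, "dx": 0, "dy": 0, "dz": 0, "wx": 0, "wy": 0, "wz": 0}, {"jaw": 0.015, "dx": 0, "dy": 0, "dz": 0, "wx": 0, "wy": 0, "wz": 0}]}}

```text
clock: 5.35
eef_pos: [491.3, 21.4, 2.7]
tcp_rot: [3.142, -0.0, -3.064]
force: [1.0, 0.7, -1.0]
finger_gap: 25.8
finger_force: 39.9
```

{"op": "carry_out", "data": {"rows": [{"jaw": 0.015, "dx": 0, "dy": 0, "dz": -0.015, "wx": 0, "wy": 0, "wz": 0}, {"jaw": 0.015, "dx": 0, "dy": 0, "dz": -0.03, "wx": 0, "wy": 0, "wz": 0}, {"jaw": 0.015, "dx": 0, "dy": 0, "dz": -0.035, "wx": 0, "wy": 0, "wz": 0}, {"jaw": 0.015, "dx": 0, "dy": 0, "dz": -0.035, "wx": 0, "wy": 0, "wz": 0}, {"jaw": 0.015, "dx": 0, "dy": 0, "dz": -0.035, "wx": 0, "wy": 0, "wz": 0}, {"jaw": 0.015, "dx": 0, "dy": 0, "dz": -0.02, "wx": 0, "wy": 0, "wz": 0}, {"jaw": 0.015, "dx": 0, "dy": 0, "dz": 0, "wx": 0, "wy": 0, "wz": 0}]}}

```text
clock: 5.93
eef_pos: [493.0, 21.1, 177.0]
tcp_rot: [-3.139, 0.008, -3.063]
force: [0.7, 0.9, -0.1]
finger_gap: 25.9
finger_force: 39.9
```

{"op": "carry_out", "data": {"rows": [{"jaw": 0.015, "dx": -0.005, "dy": 0.013, "dz": 0, "wx": 0, "wy": 0, "wz": 0}, {"jaw": 0.015, "dx": -0.01, "dy": 0.028, "dz": 0, "wx": 0, "wy": 0, "wz": 0}, {"jaw": 0.015, "dx": -0.012, "dy": 0.033, "dz": 0, "wx": 0, "wy": 0, "wz": 0}, {"jaw": 0.015, "dx": -0.012, "dy": 0.033, "dz": 0, "wx": 0, "wy": 0, "wz": 0}, {"jaw": 0.015, "dx": -0.012, "dy": 0.033, "dz": 0, "wx": 0, "wy": 0, "wz": 0}, {"jaw": 0.015, "dx": -0.009, "dy": 0.025, "dz": 0, "wx": 0, "wy": 0, "wz": 0}, {"jaw": 0.015, "dx": -0.004, "dy": 0.0125, "dz": 0, "wx": 0, "wy": 0, "wz": 1.3}, {"jaw": 0.015, "dx": 0, "dy": 0, "dz": 0, "wx": 0, "wy": 0, "wz": 0}]}}

```text
clock: 6.6
eef_pos: [540.8, 205.6, 171.0]
tcp_rot: [3.141, -0.002, -3.084]
force: [0.9, -0.6, -0.8]
finger_gap: 25.7
finger_force: 39.9
```

Run:
```python
from h import *
np.set_printoptions(precision=3,suppress=True)
s=arm.read_state();print(s["eef_pos"],s["tcp_rot"],s["clock"],s["finger_gap"],s["finger_force"],s["force"])
save("wrist","w3");ci=arm.camera_info("wrist")
for n,z in(("sample_tube",s["eef_pos"][2]+13.3),("tube_clip",84),("tube_clip_seat",118),("small_clip",84),("switch_near_half",60)):
  for d in arm.pinpoint(n,"wrist"):print(n,d,at("wrist",d["uv"],z,ci))
```

```text
[540.848 205.593 171.016] [ 3.141 -0.002 -3.084] 6.6 25.746752499950425 39.902208968997 [ 0.918 -0.584 -0.807]
sample_tube {'uv': [556.9, 215.1], 'p': 0.88} [507.056 322.713 184.316]
sample_tube {'uv': [317.8, 261.6], 'p': 0.64} [540.257 203.558 184.316]
small_clip {'uv': [468.8, 218.9], 'p': 0.91} [545.967 338.439  84.   ]
switch_near_half {'uv': [325.7, 32.6], 'p': 0.74} [400.459 201.78   60.   ]
```

View pics/w3.png

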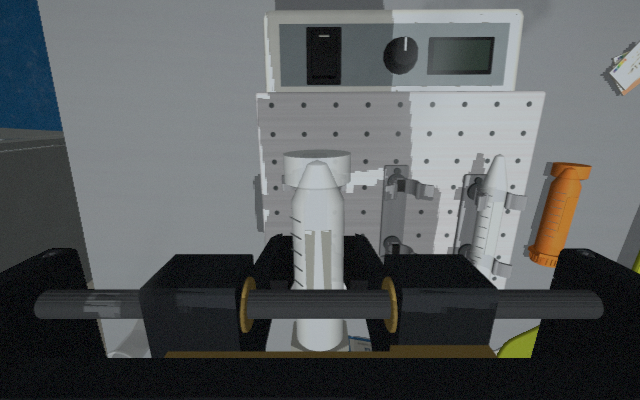

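The wrist picture shows the tube held level between the fingers, foot at (318,165), hiding the large clip. The deck's near corners are at (257,93) and (545,93), which I'll use as a cross-check.

Run:
```python
from h import *
np.set_printoptions(precision=2,suppress=True)
ci=arm.camera_info("wrist")
a,b=at("wrist",(257,93),84,ci),at("wrist",(545,93),84,ci);print(a,b,np.linalg.norm(a-b))
y=.057;c=(a+b)/2+100*np.array([np.cos(y),np.sin(y),0]);print("deck centre",c,"clip line",c+68*np.array([np.sin(y),-np.cos(y),0]))
for n in("tube_clip_seat","tube_clip"):
  arm.snapshot("top")
  for d in arm.pinpoint(n,"top"):print(n,d,at("top",d["uv"],118 if "seat" in n else 84))
# foot centre in hand: skirt at own -x ~ 51mm
print(at("wrist",(318,172),184,ci),at("wrist",(320,335),184,ci))
delta([541,202.5,150],np.pi+.057)
s=save("scene","s1");cv2.imwrite("pics/s1z.png",cv2.resize(s[130:300,260:480,::-1],None,fx=3.5,fy=3.5,interpolation=cv2.INTER_CUBIC))
```

```text
[451.88 148.88  84.  ] [439.57 375.37  84.  ] 226.8274984053099
deck centre [545.56 267.82  84.  ] clip line [549.44 199.93  84.  ]
tube_clip_seat {'uv': [386.7, 152.4], 'p': 0.33} [693.39 107.94 118.  ]
[492.71 199.33 184.  ] [589.93 205.77 184.  ]
tool shift mm [ 0.3 -0.4 22.8] turn deg [ 0.    0.01 -0.12]
```

View pics/s1z.png

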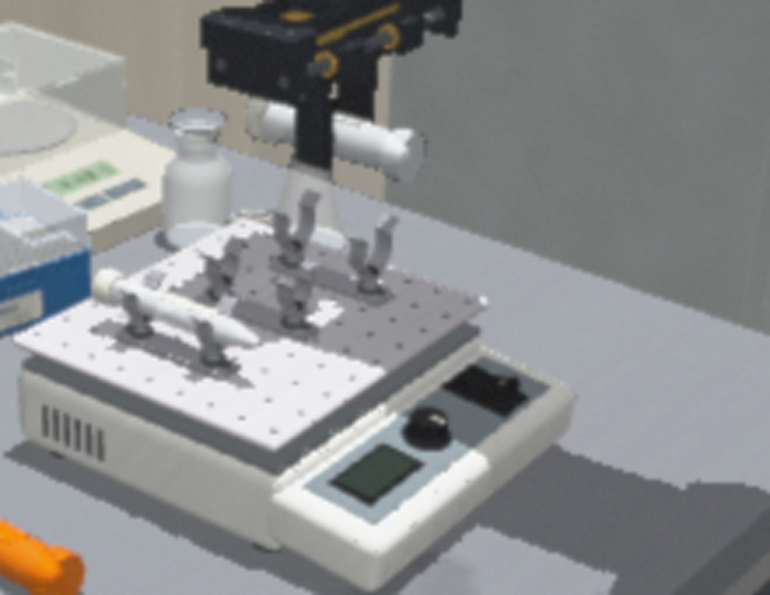

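The scene crop shows the tube held level above the large clip, with the jaws at about (296,220) and (375,255) in the crop. I'm lowering it to just above the lips, then slowly while watching the force.

{"op": "carry_out", "data": {"rows": [{"jaw": 0.015, "dx": 0, "dy": -0.001, "dz": 0.015, "wx": 0, "wy": 0, "wz": 0}, {"jaw": 0.015, "dx": 0, "dy": 0, "dz": 0.015, "wx": 0, "wy": 0, "wz": 0}, {"jaw": 0.015, "dx": 0, "dy": 0, "dz": 0.012, "wx": 0, "wy": 0, "wz": 0}, {"jaw": 0.015, "dx": 0, "dy": 0, "dz": 0.006, "wx": 0, "wy": 0, "wz": 0}, {"jaw": 0.015, "dx": 0, "dy": 0, "dz": 0, "wx": 0, "wy": 0, "wz": 0}, {"jaw": 0.015, "dx": 0, "dy": 0, "dz": 0, "wx": 0, "wy": 0, "wz": 0}]}}

```text
clock: 7.65
eef_pos: [541.5, 202.3, 125.1]
tcp_rot: [3.142, 0.0, -3.086]
force: [0.2, 0.5, -0.2]
finger_gap: 26.2
finger_force: 39.9
```

Run:
```python
from h import *
np.set_printoptions(precision=2,suppress=True)
delta([541,202,117],np.pi+.057);s=arm.read_state();print(s["force"],s["eef_pos"],s["wrist_torque"])
s=save("scene","s2");t=save("top","t2")
cv2.imwrite("pics/s2z.png",cv2.resize(np.hstack([s[150:250,310:410],t[180:280,290:390]])[:,:,::-1],None,fx=4,fy=4,interpolation=cv2.INTER_CUBIC))
```

```text
tool shift mm [ 0.5 -0.3  8.1] turn deg [ 0.    0.02 -0.09]
[ 0.18  0.49 -0.17] [541.48 202.34 125.08] [ 0.06 -0.05 -0.04]
```

View pics/s2z.png

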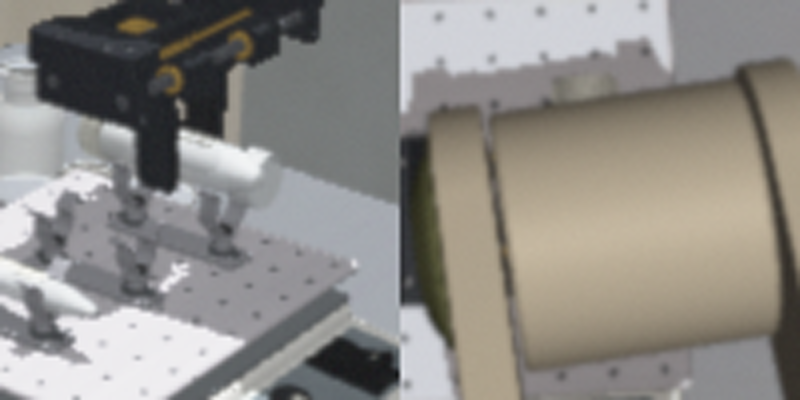

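The left crop shows the tube just above the lips, lying between both jaw pairs (about (125,195) and (220,220)) with the finger mid-way between them. The arm hides the clip in the top crop. I'm pressing down in small steps.

{"op": "carry_out", "data": {"rows": [{"jaw": 0.015, "dx": 0, "dy": 0, "dz": 0.003, "wx": 0, "wy": 0, "wz": 0}, {"jaw": 0.015, "dx": 0, "dy": 0, "dz": 0.002, "wx": 0, "wy": 0, "wz": 0}, {"jaw": 0.015, "dx": 0, "dy": 0, "dz": 0.001, "wx": 0, "wy": 0, "wz": 0}, {"jaw": 0.015, "dx": 0, "dy": 0, "dz": 0.001, "wx": 0, "wy": 0, "wz": 0}, {"jaw": 0.015, "dx": 0, "dy": 0, "dz": 0, "wx": 0, "wy": 0, "wz": 0}]}}

```text
clock: 8.17
eef_pos: [541.9, 202.7, 119.0]
tcp_rot: [3.141, 0.002, -3.086]
force: [-1.2, 1.3, 7.6]
finger_gap: 26.0
finger_force: 39.9
```

{"op": "carry_out", "data": {"rows": [{"jaw": 0.015, "dx": 0, "dy": 0, "dz": 0.001, "wx": 0, "wy": 0, "wz": 0}, {"jaw": 0.015, "dx": 0, "dy": 0, "dz": 0.001, "wx": 0, "wy": 0, "wz": 0}, {"jaw": 0.015, "dx": 0, "dy": 0, "dz": 0, "wx": 0, "wy": 0, "wz": 0}]}}

```text
clock: 8.42
eef_pos: [542.2, 202.8, 117.6]
tcp_rot: [3.141, 0.004, -3.086]
force: [-1.9, 0.9, 10.7]
finger_gap: 26.0
finger_force: 40.0
```

{"op": "carry_out", "data": {"rows": [{"jaw": 0.015, "dx": 0, "dy": 0, "dz": 0.001, "wx": 0, "wy": 0, "wz": 0}, {"jaw": 0.015, "dx": 0, "dy": 0, "dz": 0.001, "wx": 0, "wy": 0, "wz": 0}, {"jaw": 0.015, "dx": 0, "dy": 0, "dz": 0, "wx": 0, "wy": 0, "wz": 0}]}}

```text
clock: 8.67
eef_pos: [542.5, 202.8, 116.0]
tcp_rot: [3.141, 0.005, -3.086]
force: [-1.4, 1.5, 13.5]
finger_gap: 26.2
finger_force: 40.0
```

{"op": "carry_out", "data": {"rows": [{"jaw": 0.015, "dx": 0, "dy": 0, "dz": 0.001, "wx": 0, "wy": 0, "wz": 0}, {"jaw": 0.015, "dx": 0, "dy": 0, "dz": 0.001, "wx": 0, "wy": 0, "wz": 0}, {"jaw": 0.015, "dx": 0, "dy": 0, "dz": 0, "wx": 0, "wy": 0, "wz": 0}]}}

```text
clock: 8.92
eef_pos: [542.8, 202.8, 114.2]
tcp_rot: [3.141, 0.005, -3.086]
force: [-0.3, 1.6, 14.3]
finger_gap: 26.0
finger_force: 40.0
```

{"op": "carry_out", "data": {"rows": [{"jaw": 0.015, "dx": 0, "dy": 0, "dz": 0.001, "wx": 0, "wy": 0, "wz": 0}, {"jaw": 0.015, "dx": 0, "dy": 0, "dz": 0, "wx": 0, "wy": 0, "wz": 0}]}}

```text
clock: 9.08
eef_pos: [542.8, 202.9, 113.2]
tcp_rot: [3.141, 0.006, -3.086]
force: [-0.5, 1.8, 13.5]
finger_gap: 26.0
finger_force: 40.0
```

{"op": "carry_out", "data": {"rows": [{"jaw": 0.015, "dx": 0, "dy": 0, "dz": 0.001, "wx": 0, "wy": 0, "wz": 0}, {"jaw": 0.015, "dx": 0, "dy": 0, "dz": 0, "wx": 0, "wy": 0, "wz": 0}]}}

```text
clock: 9.25
eef_pos: [542.9, 202.8, 112.1]
tcp_rot: [3.141, 0.006, -3.086]
force: [0.2, 1.7, 13.5]
finger_gap: 25.7
finger_force: 40.0
```

{"op": "carry_out", "data": {"rows": [{"jaw": 0.015, "dx": 0, "dy": 0, "dz": 0.001, "wx": 0, "wy": 0, "wz": 0}, {"jaw": 0.015, "dx": 0, "dy": 0, "dz": 0, "wx": 0, "wy": 0, "wz": 0}]}}

```text
clock: 9.42
eef_pos: [542.9, 202.8, 111.0]
tcp_rot: [3.141, 0.006, -3.086]
force: [0.7, 2.5, 12.6]
finger_gap: 26.2
finger_force: 40.0
```

{"op": "carry_out", "data": {"rows": [{"jaw": 0.015, "dx": 0, "dy": 0, "dz": 0.001, "wx": 0, "wy": 0, "wz": 0}, {"jaw": 0.015, "dx": 0, "dy": 0, "dz": 0, "wx": 0, "wy": 0, "wz": 0}]}}

```text
clock: 9.58
eef_pos: [542.9, 202.9, 109.7]
tcp_rot: [3.141, 0.005, -3.086]
force: [1.8, 2.2, 10.1]
finger_gap: 25.7
finger_force: 39.9
```

{"op": "carry_out", "data": {"rows": [{"jaw": 0.015, "dx": 0, "dy": 0, "dz": 0.001, "wx": 0, "wy": 0, "wz": 0}, {"jaw": 0.015, "dx": 0, "dy": 0, "dz": 0, "wx": 0, "wy": 0, "wz": 0}]}}

```text
clock: 9.75
eef_pos: [542.7, 202.8, 108.3]
tcp_rot: [3.141, 0.005, -3.086]
force: [2.6, 1.1, 6.6]
finger_gap: 26.0
finger_force: 39.9
```

{"op": "carry_out", "data": {"rows": [{"jaw": 0.015, "dx": 0, "dy": 0, "dz": 0.001, "wx": 0, "wy": 0, "wz": 0}, {"jaw": 0.015, "dx": 0, "dy": 0, "dz": 0, "wx": 0, "wy": 0, "wz": 0}]}}

```text
clock: 9.92
eef_pos: [542.4, 202.8, 106.8]
tcp_rot: [3.141, 0.004, -3.086]
force: [4.2, 3.5, 1.5]
finger_gap: 26.0
finger_force: 39.9
```

{"op": "carry_out", "data": {"rows": [{"jaw": 0.015, "dx": 0, "dy": 0, "dz": 0.001, "wx": 0, "wy": 0, "wz": 0}, {"jaw": 0.015, "dx": 0, "dy": 0, "dz": 0, "wx": 0, "wy": 0, "wz": 0}]}}

```text
clock: 10.08
eef_pos: [541.1, 202.6, 104.4]
tcp_rot: [3.141, -0.0, -3.086]
force: [0.7, 2.9, -0.1]
finger_gap: 26.1
finger_force: 39.9
```

{"op": "carry_out", "data": {"rows": [{"jaw": 0.015, "dx": 0, "dy": 0, "dz": 0.001, "wx": 0, "wy": 0, "wz": 0}, {"jaw": 0.015, "dx": 0, "dy": 0, "dz": 0, "wx": 0, "wy": 0, "wz": 0}]}}

```text
clock: 10.25
eef_pos: [541.1, 202.6, 104.0]
tcp_rot: [3.141, -0.0, -3.086]
force: [-1.4, 3.6, 5.1]
finger_gap: 26.0
finger_force: 39.9
```

It snapped home: the force dropped to about 0, then pad contact showed 5 N. I'll ease off, let go and retreat.

{"op": "carry_out", "data": {"rows": [{"jaw": 0.015, "dx": 0, "dy": 0, "dz": -0.0007, "wx": 0, "wy": 0, "wz": 0}, {"jaw": 0.03, "dx": 0, "dy": 0, "dz": 0, "wx": 0, "wy": 0, "wz": 0}, {"jaw": 0.045, "dx": 0, "dy": 0, "dz": 0, "wx": 0, "wy": 0, "wz": 0}, {"jaw": 0.045, "dx": 0, "dy": 0, "dz": 0, "wx": 0, "wy": 0, "wz": 0}, {"jaw": 0.045, "dx": 0, "dy": 0, "dz": 0, "wx": 0, "wy": 0, "wz": 0}]}}

```text
clock: 10.67
eef_pos: [541.1, 202.1, 104.1]
tcp_rot: [-3.141, -0.001, -3.086]
force: [0.2, 1.2, -1.2]
finger_gap: 44.3
finger_force: 0.0
```

{"op": "carry_out", "data": {"rows": [{"jaw": 0.045, "dx": 0, "dy": 0, "dz": -0.01, "wx": 0, "wy": 0, "wz": 0}, {"jaw": 0.045, "dx": 0, "dy": 0, "dz": -0.02, "wx": 0, "wy": 0, "wz": 0}, {"jaw": 0.045, "dx": 0, "dy": 0, "dz": -0.03, "wx": 0, "wy": 0, "wz": 0}, {"jaw": 0.045, "dx": 0, "dy": 0, "dz": -0.03, "wx": 0, "wy": 0, "wz": 0}, {"jaw": 0, "dx": 0.03, "dy": 0, "dz": 0, "wx": 0, "wy": 0, "wz": 0}, {"jaw": 0, "dx": 0.03, "dy": 0, "dz": 0, "wx": 0, "wy": 0, "wz": 0}, {"jaw": 0, "dx": 0, "dy": 0, "dz": 0, "wx": 0, "wy": 0, "wz": 0}]}}

```text
clock: 11.25
eef_pos: [477.4, 199.1, 195.1]
tcp_rot: [-3.141, -0.002, -3.085]
force: [-0.5, 0.8, -0.4]
finger_gap: 27.2
finger_force: 0.0
```

Run:
```python
from h import *
np.set_printoptions(precision=2,suppress=True)
s=arm.read_state();print(s["eef_pos"],s["clock"],s["force"])
w=save("wrist","w4");ci=arm.camera_info("wrist")
for n,z in(("sample_tube",118),("switch_near_half",60)):
  for d in arm.pinpoint(n,"wrist"):print(n,d,at("wrist",d["uv"],z,ci))
  if n[1]=="w":print(arm.search_frame(n,"wrist"))
s=save("scene","s3")
for n,z in(("sample_tube",118),("switch_near_half",60)):
  for d in arm.pinpoint(n,"scene"):print(n,d,at("scene",d["uv"],z))
z=cv2.resize(s[150:290,300:440],(400,400),interpolation=cv2.INTER_CUBIC)
cv2.imwrite("pics/m4.png",np.hstack([cv2.resize(w,None,fx=.625,fy=1)if 0 else w[:,120:520],z])[:,:,::-1])
```

```text
[477.37 199.07 195.09] 11.25 [-0.46  0.83 -0.4 ]
sample_tube {'uv': [318.5, 272.3], 'p': 0.94} [540.8  202.46 118.  ]
sample_tube {'uv': [530.0, 252.5], 'p': 0.68} [510.41 388.59 118.  ]
switch_near_half {'uv': [325.7, 117.0], 'p': 0.92} [405.75 201.85  60.  ]
[{'rect': [314.5, 109.8, 338.4, 151.3], 'p': 0.83}]
sample_tube {'uv': [353.1, 197.6], 'p': 0.94} [539.48 209.19 118.  ]
sample_tube {'uv': [260.7, 284.2], 'p': 0.55} [439.87 572.34 118.  ]
switch_near_half {'uv': [335.6, 254.7], 'p': 0.72} [471.14 346.59  60.  ]
switch_near_half {'uv': [401.7, 237.4], 'p': 0.64} [413.12 196.97  60.  ]
```

View pics/m4.png

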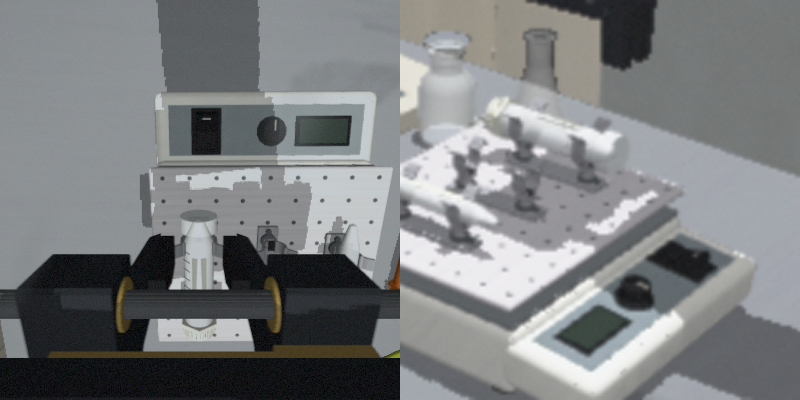

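The tube lies seated in both jaw pairs. The switch shows in the wrist picture at columns 311–341, rows 108–155, and its near half is around (326,118).

Run:
```python
from h import *
delta([405,202,90],np.pi+.057); print(arm.camera_info("wrist")["t"]@-np.array(arm.camera_info("wrist")["R"]), proj("wrist",[405,202,58]), proj("top",[405,202,58]))
```

```text
tool shift mm [ 76.8   7.3 104.3] turn deg [-0.    0.   -0.11]
[407.23426502 194.61996564 340.07412551] [326.09069277 113.70469119] [335.81229116 298.44964823]
```

Run:
```python
from h import *
w=save("wrist","w5");ci=arm.camera_info("wrist");print(arm.read_state()["eef_pos"])
for n,z in(("sample_tube",118),("switch_near_half",60)):
  for d in arm.pinpoint(n,"wrist")[:2]:print(n,d,at("wrist",d["uv"],z,ci))
g=w[60:165,300:350].astype(int).sum(2);m=(g<150);print(np.where(m.sum(1)>15)[0][[0,-1]]+60,np.where(m.sum(0)>25)[0][[0,-1]]+300)
```

```text
[481.93677767 198.937167   194.2624463 ]
sample_tube {'uv': [318.8, 270.4], 'p': 0.73} [540.29250828 202.38540141 118.        ]
sample_tube {'uv': [327.2, 107.5], 'p': 0.34} [400.80302218 200.98598275 118.        ]
switch_near_half {'uv': [324.6, 108.4], 'p': 0.76} [400.10212109 200.2200094   60.        ]
[102 148] [312 340]
```

{"op": "carry_out", "data": {"rows": [{"jaw": 0, "dx": 0.02, "dy": 0.0015, "dz": 0, "wx": 0, "wy": 0, "wz": 0}, {"jaw": 0, "dx": 0.03, "dy": 0.003, "dz": 0, "wx": 0, "wy": 0, "wz": 0}, {"jaw": 0, "dx": 0.0295, "dy": 0.002, "dz": 0.01, "wx": 0, "wy": 0, "wz": 0}, {"jaw": 0, "dx": 0, "dy": 0, "dz": 0.03, "wx": 0, "wy": 0, "wz": 0}, {"jaw": 0, "dx": 0, "dy": 0, "dz": 0.03, "wx": 0, "wy": 0, "wz": 0}, {"jaw": 0, "dx": 0, "dy": 0, "dz": 0.03, "wx": 0, "wy": 0, "wz": 0}, {"jaw": 0, "dx": 0, "dy": 0, "dz": 0.01, "wx": 0, "wy": 0, "wz": 0}, {"jaw": 0, "dx": 0, "dy": 0, "dz": 0, "wx": 0, "wy": 0, "wz": 0}]}}

```text
clock: 12.42
eef_pos: [400.5, 200.8, 82.3]
tcp_rot: [-3.141, -0.005, -3.086]
force: [0.2, 0.1, -0.3]
finger_gap: 0.4
finger_force: 0.0
```

{"op": "carry_out", "data": {"rows": [{"jaw": 0, "dx": 0, "dy": 0, "dz": 0, "wx": 0, "wy": 0, "wz": 0}, {"jaw": 0, "dx": 0, "dy": 0, "dz": 0, "wx": 0, "wy": 0, "wz": 0}]}}

```text
clock: 12.58
eef_pos: [402.4, 201.2, 85.4]
tcp_rot: [3.141, 0.002, -3.086]
force: [0.0, 0.4, -0.4]
finger_gap: 0.2
finger_force: 0.0
```

Run:
```python
from h import *
delta([402,201.5,70],np.pi+.057);print(arm.read_state()["force"])
s=save("scene","s5");w=save("wrist","w6")
cv2.imwrite("pics/s5z.png",np.hstack([cv2.resize(s[190:270,360:440],(400,400),interpolation=cv2.INTER_CUBIC),w[:,120:520]])[:,:,::-1])
```

```text
tool shift mm [ 0.4  0.3 15.4] turn deg [ 0.01  0.1  -0.09]
[ 0.03051542  0.43596357 -0.35528716]
```

View pics/s5z.png

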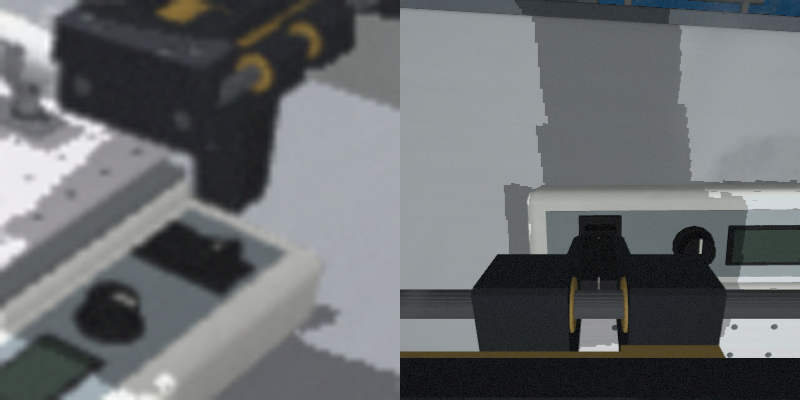

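The fingers sit centred over the switch in the wrist view (right half, about (600,230)), still above the panel. I'm lowering slowly.

{"op": "carry_out", "data": {"rows": [{"jaw": 0, "dx": 0, "dy": 0, "dz": 0.005, "wx": 0, "wy": 0, "wz": 0}, {"jaw": 0, "dx": 0, "dy": 0, "dz": 0.005, "wx": 0, "wy": 0, "wz": 0}, {"jaw": 0, "dx": 0, "dy": 0, "dz": 0.003, "wx": 0, "wy": 0, "wz": 0}, {"jaw": 0, "dx": 0, "dy": 0, "dz": 0, "wx": 0, "wy": 0, "wz": 0}]}}

```text
clock: 13.02
eef_pos: [401.3, 201.0, 70.7]
tcp_rot: [-3.141, -0.001, -3.086]
force: [-0.1, -0.3, -1.6]
finger_gap: 0.2
finger_force: 0.0
```

{"op": "carry_out", "data": {"rows": [{"jaw": 0, "dx": 0, "dy": 0, "dz": 0.002, "wx": 0, "wy": 0, "wz": 0}, {"jaw": 0, "dx": 0, "dy": 0, "dz": 0.002, "wx": 0, "wy": 0, "wz": 0}, {"jaw": 0, "dx": 0, "dy": 0, "dz": 0, "wx": 0, "wy": 0, "wz": 0}]}}

```text
clock: 13.27
eef_pos: [401.5, 201.1, 67.1]
tcp_rot: [-3.142, -0.0, -3.086]
force: [-0.1, 0.1, 0.1]
finger_gap: 0.3
finger_force: 0.0
```

{"op": "carry_out", "data": {"rows": [{"jaw": 0, "dx": 0, "dy": 0, "dz": 0.002, "wx": 0, "wy": 0, "wz": 0}, {"jaw": 0, "dx": 0, "dy": 0, "dz": 0.002, "wx": 0, "wy": 0, "wz": 0}, {"jaw": 0, "dx": 0, "dy": 0, "dz": 0, "wx": 0, "wy": 0, "wz": 0}]}}

```text
clock: 13.52
eef_pos: [401.5, 201.1, 63.2]
tcp_rot: [-3.142, -0.0, -3.086]
force: [-0.3, 0.1, -0.3]
finger_gap: 0.4
finger_force: 0.2
```

{"op": "carry_out", "data": {"rows": [{"jaw": 0, "dx": 0, "dy": 0, "dz": 0.002, "wx": 0, "wy": 0, "wz": 0}, {"jaw": 0, "dx": 0, "dy": 0, "dz": 0.001, "wx": 0, "wy": 0, "wz": 0}, {"jaw": 0, "dx": 0, "dy": 0, "dz": 0, "wx": 0, "wy": 0, "wz": 0}]}}

```text
clock: 13.77
eef_pos: [401.5, 201.1, 60.2]
tcp_rot: [-3.142, -0.0, -3.086]
force: [-0.3, -0.2, 0.2]
finger_gap: 0.5
finger_force: 0.0
```

{"op": "carry_out", "data": {"rows": [{"jaw": 0, "dx": 0, "dy": 0, "dz": 0.001, "wx": 0, "wy": 0, "wz": 0}, {"jaw": 0, "dx": 0, "dy": 0, "dz": 0.001, "wx": 0, "wy": 0, "wz": 0}, {"jaw": 0, "dx": 0, "dy": 0, "dz": 0, "wx": 0, "wy": 0, "wz": 0}]}}

```text
clock: 14.02
eef_pos: [401.6, 201.1, 58.9]
tcp_rot: [-3.142, -0.0, -3.086]
force: [-5.4, -1.4, 9.7]
finger_gap: 0.5
finger_force: 4.8
```

{"op": "carry_out", "data": {"rows": [{"jaw": 0, "dx": 0, "dy": 0, "dz": 0.001, "wx": 0, "wy": 0, "wz": 0}, {"jaw": 0, "dx": 0, "dy": 0, "dz": 0.001, "wx": 0, "wy": 0, "wz": 0}, {"jaw": 0, "dx": 0, "dy": 0, "dz": 0, "wx": 0, "wy": 0, "wz": 0}]}}

```text
clock: 14.27
eef_pos: [401.7, 201.2, 58.5]
tcp_rot: [-3.141, 0.001, -3.086]
force: [-14.2, -5.2, 34.3]
finger_gap: 0.4
finger_force: 17.3
```

Something hard is resisting (34 N), so I'm backing off and looking.

{"op": "carry_out", "data": {"rows": [{"jaw": 0, "dx": 0, "dy": 0, "dz": -0.004, "wx": 0, "wy": 0, "wz": 0}, {"jaw": 0, "dx": 0, "dy": 0, "dz": -0.02, "wx": 0, "wy": 0, "wz": 0}, {"jaw": 0, "dx": 0, "dy": 0, "dz": -0.035, "wx": 0, "wy": 0, "wz": 0}, {"jaw": 0, "dx": -0.02, "dy": 0, "dz": -0.035, "wx": 0, "wy": 0, "wz": 0}, {"jaw": 0, "dx": -0.04, "dy": 0, "dz": -0.03, "wx": 0, "wy": 0, "wz": 0}, {"jaw": 0, "dx": -0.04, "dy": 0, "dz": 0, "wx": 0, "wy": 0, "wz": 0}, {"jaw": 0, "dx": 0, "dy": 0, "dz": 0, "wx": 0, "wy": 0, "wz": 0}, {"jaw": 0, "dx": 0, "dy": 0, "dz": 0, "wx": 0, "wy": 0, "wz": 0}]}}

```text
clock: 14.93
eef_pos: [495.8, 206.0, 174.6]
tcp_rot: [-3.141, -0.0, -3.087]
force: [-0.9, 0.4, -0.8]
finger_gap: 0.2
finger_force: 0.0
```

{"op": "carry_out", "data": {"rows": [{"jaw": 0, "dx": 0, "dy": 0, "dz": 0, "wx": 0, "wy": 0, "wz": 0}, {"jaw": 0, "dx": 0, "dy": 0, "dz": 0, "wx": 0, "wy": 0, "wz": 0}]}}

```text
clock: 15.1
eef_pos: [493.9, 206.3, 175.1]
tcp_rot: [-3.141, -0.001, -3.086]
force: [0.1, -0.4, 0.5]
finger_gap: 0.5
finger_force: 0.0
```

Run:
```python
from h import *
np.set_printoptions(precision=2,suppress=True)
w=save("wrist","w7");ci=arm.camera_info("wrist");print(arm.read_state()["eef_pos"],arm.read_state()["force"])
for n,z in(("sample_tube",118),("switch_near_half",60)):
  for d in arm.pinpoint(n,"wrist")[:2]:print(n,d,at("wrist",d["uv"],z,ci))
u,v=proj("wrist",[410,202,58],ci);print(u,v);u=int(u);v=int(v)
a,b=max(v-40,0),max(u-40,0);print(b,a)
old=cv2.imread("pics/w5.png")[:,:,::-1]
s=save("scene","s7")
f=lambda i,r,c,n:cv2.resize(i[r:r+n,c:c+n],(400,400),interpolation=cv2.INTER_CUBIC)
cv2.imwrite("pics/m7.png",np.hstack([f(w,a,b,80),f(s,190,360,80)])[:,:,::-1])
```

```text
[493.95 206.34 175.32] [ 0.77  0.07 -0.21]
sample_tube {'uv': [542.4, 250.6], 'p': 0.82} [512.9  387.85 118.  ]
switch_near_half {'uv': [318.9, 91.8], 'p': 0.83} [399.02 201.34  60.  ]
318.938021884202 105.12152092324231
278 65
```

View pics/m7.png

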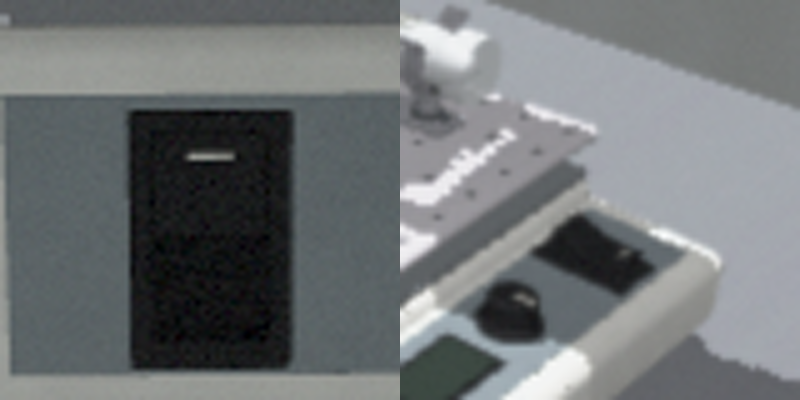

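The wrist crop (left) shows the switch with its white mark at (210,156). In the scene crop (right) the near-half mark is at about (625,255), lower than the roughly (222,238) in the earlier crop, while the frame corner is unchanged. That suggests the rocker tipped before it met the stop. I'll check it numerically.

Run:
```python
import cv2,numpy as np
for n in("s0","s3","s5","s7"):
  g=cv2.cvtColor(cv2.imread(f"pics/{n}.png"),cv2.COLOR_BGR2GRAY)[230:250,388:414];print(n);print("\n".join(" ".join(f"{v:3d}" for v in r) for r in g)) if n in("s3","s7") else None
  print([cv2.phaseCorrelate(cv2.imread("pics/s7.png",0)[225:255,380:420].astype(float),cv2.imread(f"pics/{n}.png",0)[225:255,380:420].astype(float))])
```

```text
s0
[((-0.16322560930833063, 0.4903413008398321), 0.5251261701660573)]
s3
 96 108 135 158 162 159 153 151 157 162 167 166 157 168 168 169 169 168 167 168 167 168 168 168 167 167
126 156 161 160 157 153 152 155 159 151 149 159 164 168 165 171 167 166 165 167 167 167 167 167 167 166
158 165 160 155 153 154 162 158 140 118 113 125 145 159 161 169 164 161 165 165 167 168 168 168 167 167
164 159 154 150 155 154 151 133 111 104 104 106 111 122 135 156 163 166 166 164 166 165 165 166 167 166
158 156 153 154 150 114  76  66  78  91 100 103 104 107 108 113 125 146 161 170 167 162 166 166 167 167
154 156 160 151 112  64  37  31  37  56  75  96 102 104 105 105 106 113 124 146 161 170 169 160 169 167
157 154 130  83  50  33  31  29  32  31  41  66  92  96  98  99 103 102 102 108 124 147 161 167 172 166
155 113  68  38  31  29  28  29  28  30  32  35  44  54  66  71  80  81  82  82  99 111 126 147 162 170
112  64  34  31  25  29  30  32  30  31  30  30  30  31  40  62  60  46  40  45  80 101 106 111 124 146
 52  35  27  25  28  26  31  31  32  30  26  29  29  30  52  71  46  32  28  32  66  98 105
[... 2590 characters left out ...]
  29  29  29  30  31  26  27  31  31  38  59  98 113 129
105 105 105 102  87  67  55  44  35  30  26  26  26  29  27  26  28  26  28  30  35  48  74 108 141 165
106 105 105 106 102 101  97  79  59  44  34  30  29  30  26  32  30  26  29  40  57  84 107 139 163 173
104 104 104 105 105 104 102 101  99  79  60  48  38  32  28  32  30  34  45  73 100 116 136 161 170 172
102 104 104 104 104 104 104 104 105 101 100  88  69  53  38  30  33  43  73 105 127 159 166 171 171 171
101 105 105 105 105 102 104 103 103 103 105 104 101  90  68  48  49  75 106 139 162 170 171 170 171 169
 96 104 105 104 103 102 103 103 103 104 103 105 105 103 101  90  87 110 136 161 171 172 171 171 170 167
[((0.0, 0.0), 1.0)]
```

The frame is identical in both pictures, but the near mark has dropped about 2 px and the far half has risen, so the rocker is on. The arm is clear of everything.

```bash
python3 -c "
from station import arm
print(arm.finish_job())"
```

```text
the job is handed in; nothing more can be done
None
```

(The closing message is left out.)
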